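Draw in the loose end panel of a flat-pack spice rack with its cam lock

ROBOT

A 6-joint arm with a two-finger parallel gripper is mounted at the origin on the work surface. World frame = base frame: x ahead of the robot, y to its left, z up, the work surface at z = 0. Lengths are in m, angles in rad, forces in N, time in s.
With the tool pointing down it reaches from about 0.35 to 0.975 m from the base axis. Payload 4.9 kg.
Tool frame: the origin (TCP) lies midway between the tips of the shut fingers; the grasp point (between the pads) lies 19 mm behind it; x points along the fingers, z is the direction in which the jaws open and shut, and the axes are right-handed (so a half turn about x gives the same grasp; the last joint's range is limited). The gripper opens to 85 mm and grips with 20 to 120 N. Pads are 22 mm wide; open, the fingers measure 114 mm over their backs; the gripper's body (76 mm by 85 mm) begins 54 mm behind the grasp point. The pads swing forward as they close: fully open they stand 13 mm farther back than shut.
Start: joints at [1.165, 0.053, 1.613, -0, 1.476, -0.119], TCP at [0.177, 0.599, 0.231] pointing down, gripper open.
Joint ranges: [-3.01, 3.01], [-1.01, 2.22], [0.06, 2.58], [-1.02, 4.17], [0.09, 2.62], [-3.14, 3.14]. Speed limits (rad/s): [2.57, 2.57, 3.14, 3.14, 3.14, 3.14].

INTERFACE

Orientations are given as a unit quaternion [w, x, y, z].
In Python, from plant import state, cams, workorder, nets gives the robot as it stands.
- The arm moves only by the tool play_rows, never from a script. Its argument "motion" is a list of rows, each a list of 3 entries, a list of its own where there are three numbers: the closure, from -1 (fully open) to 1 (shut), then the shift along the world's x, y, z in m, then the turn about the world's z in rad. A call has 1 to 5 rows; each row is the pose to reach, as a shift and turn from the pose commanded when the call began; what a row does not reach only later rows make up. A row lasts 1/10 s, in which the tool goes at most 50 mm and 8.59 degrees, less where a joint would pass 70% of its speed; a pose out of reach is approached as far as the arm can. A call with a gripper value outside its range is refused whole. The fingers move at their own pace and stop on an object; the grip force is fixed at half the most. Time passes only in rows, so rows that repeat a pose let the fingers close. It gives the time, the measured TCP pose, the force and the opening at its end, in the units of the state.
- state(): the state, without advancing time (a new reading comes with each control period).
- cams.grab_frame(name): name is "scene" or "top" or "wrist"; returns (picture, depth): 384x512x3 uint8, red, green, blue; 384x512 float32, m along the optical axis (not along the pixel's ray), 0 where there is no reading.
- cams.camera_info(name): a dict with "K" (3x3 intrinsics, pixels), "rvec" (rotation vector, rad) and "tvec" (3), from world to camera coordinates, as OpenCV has them. Camera axes: x right, y down, z forward; pixel columns grow to the right and rows downward; lengths in m; the calibration is good to about 2 mm. A picture is of the moment at which its call begins: read the wrist's pose just before it. camera_info takes no time and is no camera call; for the wrist camera it gives the pose at the moment of the call.
- workorder.job_done(): hands the job in, once; it reports no verdict.
Trained networks look in the newest picture that a camera, given by its name, has taken for a name from the list of things; names that differ only in an ending like _2 or _b are one class to them, and where a whole thing is asked for, a point or a joint stands for the part that bears it (a point fixed in the world has none). Each returns a list of dicts, best first, with "score" (0 to 1); they miss things now and then, are a little off and sometimes report something else, mostly with a low value. They report only what shows in the picture. A call takes as long as a camera call. They do not tell look-alikes from the thing itself.
- nets.recognise(camera, target): "at" ([x, y, z] in m, in world coordinates, good to about 4 mm: the middle of the surface that is visible of it).
- nets.landmark_of(camera, target): "at" ([x, y, z] in m, in world coordinates, good to about 4 mm: a listed point, or the origin of a listed thing).
The state is a dict: "time": time; "joint_pos": joint angles; "joint_vel": joint speeds; "joint_efforts": joint torques, N m; "tool_pos": TCP position; "tool_rot": TCP orientation; "contact_force": force on the tool from outside, world axes, zero at the start; "ft_torque": the same for the moment, N m; "gripper_width": opening from 0.0 (shut) to 1.0 (fully open).
Only numpy, scipy, OpenCV 4.12 (cv2) and the standard library are available. Lean on these libraries where they do the work, as an engineer would, in place of code of your own. Each camera call takes 0.05 s, during which the arm holds its last target.

TASK

Of the two small flat-pack spice racks on the counter, one still has a gap at its end panel. Take the stubby orange-handled screwdriver from its rest, set its blade into the slot of that rack's cam disc and turn the disc clockwise until the panel is drawn fully home, then let go and leave the screwdriver standing upright in the disc. The other rack is already tight: do not turn its disc back.

Things in the scene. Friction and masses are not known exactly. Their poses are not given: they have to be found in the camera images.
- driver_mid (a point): Middle of the orange handle (28 mm square, 70 tall, flats along x and y; grip about 40 N) of a loose 120 g stubby screwdriver, upright in a fixed black rest 30 mm high. Steel collar, 40 mm across, underside 41 mm below this point, sits on the rest; under it the blade, 22 wide (x) by 5 (y) by 14 mm long, in a loose pocket: lift 30 mm to clear. z up. Not the thin blue driver lying by.
- cam_top (a point): Top centre of the steel cam disc (52 mm across) of the rack with the gap, flush in its fixed 120 x 120 x 30 mm pale wooden board. x along the slot, z up; turns with the disc. Slot 46 mm long, 16 deep, 8 wide, flared to 22 at the top; blade play 0.15 rad. Driver is in when its collar sits on the disc (handle middle 41 mm above this point), and stands by itself. Dark panel, 60 mm tall, is parallel to the slack slot.
- panel (a joint): How far this rack's end panel is drawn in, m: 0 = 15 mm gap, bolt visible; 0.015 = home. The disc drives it: clockwise from above, starting 0 to 0.2 rad from slack, stop at 1.1 rad from slack (home); in proportion to the angle. Allow about 0.2 rad more at the handle for play and give. Takes about 0.2 N m and stays where left.
- done_cam (a joint): Angle of the like cam disc of the other rack, whose panel is already tight without a gap, its slot pointing at its panel: rad clockwise from slack, 1.1 = tight, 0 = slack. To be left as it is.
Things that resemble listed ones, but are neither listed nor needed, are in the scene too. Of the things shaped like the part that bears driver_mid, the orange one is meant. Leave any turquoise look-alike of the part that bears cam_top alone.

How it is judged:
On the way, in this order (a step that is already met when the one before it is completed fails the run):
1. the screwdriver's blade is down in the slot of the open rack's disc while the panel still has its gap (horizontal distance between driver_mid and cam_top below 0.018 m and z of driver_mid in the frame of cam_top below 0.048 m and value of joint panel below 0.005 m), for 0.1 s.
2. with the screwdriver in the slot, the disc has been turned until the panel is drawn in (horizontal distance between driver_mid and cam_top below 0.018 m and z of driver_mid in the frame of cam_top below 0.048 m and value of joint panel above 0.013 m), for 0.2 s.
At the end, for the whole second after the job is handed in: The end panel is drawn in to within 2 mm of home; the screwdriver, released, stands upright (within 11 degrees) in the slot of that rack's disc, its handle within 18 mm of the disc's centre line and its collar within 7 mm of the disc; the other rack's disc is still tight (all of step 2 and angle between driver_mid's own z axis and vertical below 0.2 rad and value of joint done_cam above 0.9 rad); the robot touches nothing.
It fails at once if the tight rack's disc is turned back (more than 0.2 rad) (value of joint done_cam below 0.9 rad).
It also fails if it takes over 40 s, if anything falls off the work surface, if the arm or the gripper's body presses on something with over 40 N, if the wrist force passes 120 N, or if a joint passes its speed limit or range.

## Working session

There is one attempt and no reset: what is moved stays moved. The work goes in short steps, Python scripts to look and compute and a tool call to move; the robot and the scene stay as the last step left them, time stands still between calls to the robot, and variables do not carry over. Pictures are saved under pics/ and viewed, and the job is handed in when it is done.

Besides the shell and the picture viewer there is one more tool, called by a JSON object that holds its "op" and its "data", one argument or row to a line. play_rows: Moves the arm, as the interface text tells. Its arguments: {"type":"object","properties":{"motion":{"type":"array","items":{"type":"array"}}},"required":["motion"]}

```bash
ls; mkdir -p pics
python3 - <<'E'
from plant import state,cams,nets
import cv2
print(state())
for c in("scene","top"):
    p,d=cams.grab_frame(c); cv2.imwrite(f"pics/{c}0.png",p[:,:,::-1])
    for t in("driver_mid","cam_top"):
        print(c,t,nets.landmark_of(c,t))
    for t in ("panel","done_cam"): print(c,t,nets.recognise(c,t))
E
```

```text
pics
{'time': 0.0, 'joint_pos': array([ 1.16499557e+00,  5.33411403e-02,  1.61430279e+00, -5.05541603e-06,
        1.47600515e+00, -1.19030351e-01]), 'joint_vel': array([ 0.00125015,  0.000148  ,  0.00033453,  0.00134838, -0.00071201,
        0.00208958]), 'joint_efforts': array([-2.10540944e-03, -3.93676364e+01, -3.70172346e+01, -1.84376822e-04,
        7.01161829e-03,  7.47209356e-06]), 'tool_pos': array([0.17655436, 0.59888945, 0.23006752]), 'tool_rot': array([ 0.56568678, -0.42378637,  0.56694475,  0.42305701]), 'contact_force': array([ 0.79761631, -0.34235903, -0.45081693]), 'ft_torque': array([ 0.06819107, -0.01596588, -0.03381828]), 'gripper_width': 0.9989243814460897}
scene driver_mid [{'at': [0.5885, -0.0547, 0.0542], 'score': 0.64}, {'at': [0.6797, -0.0657, 0.0715], 'score': 0.62}]
scene cam_top [{'at': [0.2749, -0.2435, 0.0324], 'score': 0.61}, {'at': [0.4746, -0.2341, 0.0296], 'score': 0.43}]
scene panel [{'at': [0.4559, -0.1344, 0.0394], 'score': 0.6}, {'at': [0.2626, -0.1464, 0.0384], 'score': 0.56}]
scene done_cam [{'at': [0.4726, -0.2413, 0.032], 'score': 0.65}, {'at': [0.4941, 0.1657, 0.0243], 'score': 0.61}]
top driver_mid [{'at': [0.6858, -0.0624, 0.072], 'score': 0.73}, {'at': [0.592, -0.0519, 0.0537], 'score': 0.54}]
top cam_top [{'at': [0.2733, -0.2422, 0.0317], 'score': 0.68}, {'at': [0.4772, -0.2327, 0.0304], 'score': 0.62}]
top panel [{'at': [0.4492, -0.1447, 0.0607], 'score': 0.72}, {'at': [0.2617, -0.1529, 0.0602], 'score': 0.55}]
top done_cam [{'at': [0.505, 0.1592, 0.0317], 'score': 0.62}]
```

View pics/scene0.png

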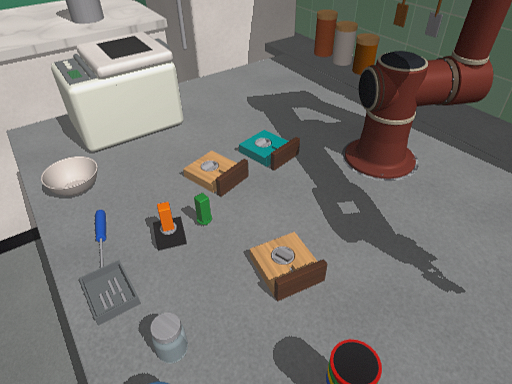

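View pics/top0.png

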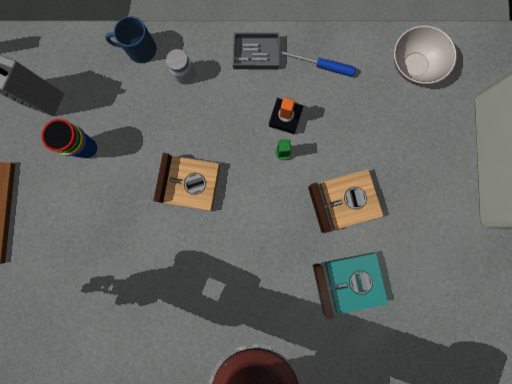

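The candidates, by pixel in the top picture:
- **Drivers:** orange (287,107) fits the description. Green (284,150) is a look-alike, and the thin blue one (335,66) is excluded.
- **Racks:** pale boards at (195,183) and (355,198). Turquoise (360,283) is excluded.

I'll enlarge crops to see which pale rack has the gap.

Run:
```python
import cv2,numpy as np
p=cv2.imread("pics/top0.png")
r=lambda y,x,h,w,s:cv2.resize(p[y:y+h,x:x+w],(400,int(400*h/w)),interpolation=cv2.INTER_CUBIC)
a=r(145,145,75,100,4);b=r(160,300,75,100,4);c=r(85,240,75,100,4)
s=cv2.imread("pics/scene0.png"); d=cv2.resize(s[225:300,240:340],(400,300),interpolation=cv2.INTER_CUBIC)
cv2.imwrite("pics/crop0.png",np.vstack([np.hstack([a,b]),np.hstack([c,d])]))
```

```text
(no output)
```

View pics/crop0.png

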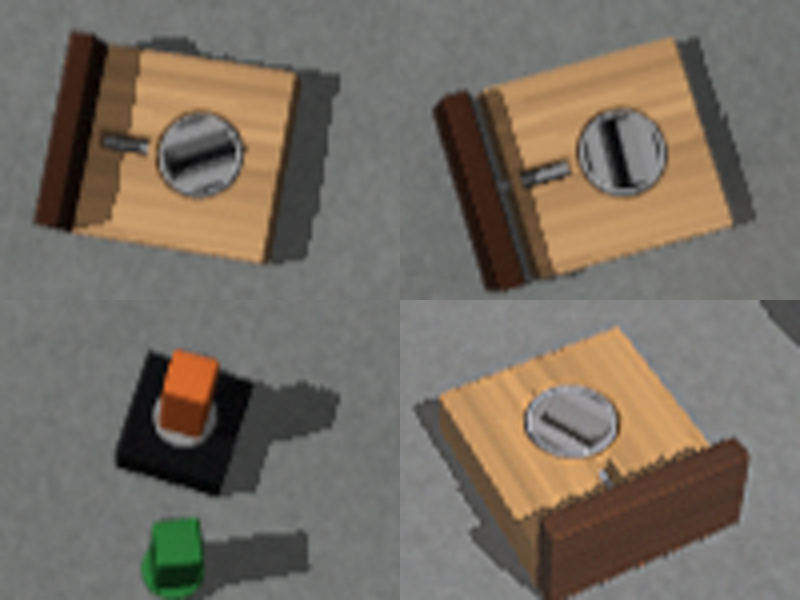

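The rack with the gap is the right-hand pale one, top pixel (355,198): a grey strip shows between panel and board, and its slot is nearly parallel to the panel. The left one (195,183) is closed up. Next I measure disc, slot, panel and driver yaw.

```bash
cat > h.py <<'E'
import numpy as np,cv2
from plant import state,cams,nets
def cloud(c):
    i=cams.camera_info(c); s=state(); p,d=cams.grab_frame(c)
    K=np.array(i["K"]);R,_=cv2.Rodrigues(np.array(i["rvec"],float));t=np.array(i["tvec"],float).ravel()
    v,u=np.mgrid[:384,:512]
    X=np.stack([(u-K[0,2])*d/K[0,0],(v-K[1,2])*d/K[1,1],d],-1)
    W=(X-t)@R
    W[d==0]=np.nan
    return p,d,W
def rect(P):
    r=cv2.minAreaRect(P.astype(np.float32)*1000); b=cv2.boxPoints(r)/1000
    e=b[1]-b[0];f=b[2]-b[1]
    return np.array(r[0])/1000,np.linalg.norm(e),np.degrees(np.arctan2(e[1],e[0])),np.linalg.norm(f),np.degrees(np.arctan2(f[1],f[0]))
E
python3 - <<'E'
from h import *
for c in("top","scene"):
    p,d,W=cloud(c); hsv=cv2.cvtColor(p,cv2.COLOR_RGB2HSV).astype(int)
    x,y,z=W[...,0],W[...,1],W[...,2]; g=np.isfinite(z)
    near=lambda a,b,r:g&(np.hypot(x-a,y-b)<r)
    m=near(.686,-.06,.06)&(hsv[...,1]>180)&(hsv[...,0]<20)
    print(c,"orange",m.sum(),np.nanmax(z[m]),W[m].mean(0))
    mt=m&(z>np.nanmax(z[m])-.006); print(" top",mt.sum(),W[mt].mean(0),rect(W[mt][:,:2]))
    mr=near(.686,-.06,.07)&(z>.022)&(z<.034)&(hsv[...,2]<60); print(" rest",mr.sum(),rect(W[mr][:,:2]), np.median(z[mr]))
    mb=near(.476,-.234,.085)&(z>.025)&(z<.034); print(" board",rect(W[mb][:,:2]),np.median(z[mb]))
    mp=near(.476,-.234,.12)&(z>.053)&(z<.075); print(" panel",rect(W[mp][:,:2]))
    md=near(.476,-.234,.04)&(z>.012)&(hsv[...,1]<60); print(" disc",md.sum(),rect(W[md][:,:2]),cv2.minEnclosingCircle(W[md][:,:2].astype(np.float32)))
    ms=near(.476,-.234,.024)&(z<.0255); P=W[ms][:,:2]; print(" slot",ms.sum(),P.mean(0),rect(P), z[ms].min())
E
```

```text
top orange 221 0.11160280402597485 [ 0.67767423 -0.05903712  0.09331819]
 top 102 [ 0.68286202 -0.05894709  0.10735616] (array([ 0.68295044, -0.05944712]), np.float32(0.024000915), np.float32(-16.856245), np.float32(0.026419032), np.float32(73.1438))
 rest 468 (array([ 0.68326849, -0.05974555]), np.float32(0.069571525), np.float32(-16.317749), np.float32(0.069020495), np.float32(73.68222)) 0.030941778985404567
 board (array([ 0.473979  , -0.22230862]), np.float32(0.120807424), np.float32(-73.06651), np.float32(0.12001039), np.float32(16.933489)) 0.03086837829771312
 panel (array([ 0.44984686, -0.14361479]), np.float32(0.016745636), np.float32(-73.22665), np.float32(0.1197951), np.float32(16.773422))
 disc 355 (array([ 0.47618857, -0.23125351]), np.float32(0.050012898), np.float32(-23.636818), np.float32(0.055859014), np.float32(66.363174)) ((0.4717925190925598, -0.22822797298431396), 0.03195088356733322)
 slot 125 [ 0.47739599 -0.23386354] (array([ 0.47691611, -0.23409444]), np.float32(0.038396522), np.float32(-31.707407), np.float32(0.039119042), np.float32(58.29262)) 0.010711512189
[... 414 characters left out ...]
30276676
 board (array([ 0.47447601, -0.22409843]), np.float32(0.11991388), np.float32(-72.72086), np.float32(0.12286523), np.float32(17.279123)) 0.029490454038291876
 panel (array([ 0.4506062 , -0.14260358]), np.float32(0.019505406), np.float32(-72.61422), np.float32(0.119215116), np.float32(17.385761))
 disc 142 (array([ 0.47617053, -0.23312683]), np.float32(0.050223872), np.float32(-44.882317), np.float32(0.0503008), np.float32(45.117657)) ((0.47368261218070984, -0.2348909080028534), 0.028853509575128555)
 slot 40 [ 0.47193387 -0.23970991] (array([ 0.47291245, -0.24019951]), np.float32(0.03955039), np.float32(-1.9643685), np.float32(0.013117289), np.float32(88.03552)) 0.015096372868927045
```

Run:
```python
from h import *
from scipy.spatial.transform import Rotation as R
s=state();q=s["tool_rot"];M=R.from_quat(q,scalar_first=True).as_matrix()
print(s["time"],s["tool_pos"]);print(M.round(3),np.degrees(np.arctan2(M[1,2],M[0,2])))
print(cams.camera_info("wrist"))
```

```text
0.6 [0.17678196 0.59947407 0.23133058]
[[ 0.    -0.959  0.283]
 [ 0.     0.283  0.959]
 [-1.     0.     0.   ]] 73.56854490919386
{'K': array([[337.99949735,   0.        , 259.56183114],
       [  0.        , 337.99949735, 186.42609149],
       [  0.        ,   0.        ,   1.        ]]), 'rvec': array([-2.33418088, -1.74554413, -0.23877407]), 'tvec': array([-0.62514038, -0.03489116,  0.37886203])}
```

{"op": "play_rows", "data": {
  "motion": [
    [-1,[0.021,-0.0375,0.01],0],
    [-1,[0.042,-0.075,0.02],0],
    [-1,[0.063,-0.1125,0.03],0],
    [-1,[0.084,-0.15,0.04],0],
    [-1,[0.105,-0.1875,0.05],0]
  ]
}}

```text
time: 1.1
tool_pos: [0.2823, 0.4105, 0.2818]
tool_rot: [0.566, -0.424, 0.566, 0.424]
contact_force: [1.5, -0.5, -0.3]
gripper_width: 0.999
```

{"op": "play_rows", "data": {
  "motion": [
    [-1,[0.021,-0.0375,0],0],
    [-1,[0.042,-0.075,0],0],
    [-1,[0.063,-0.1125,0],0],
    [-1,[0.084,-0.15,0],0],
    [-1,[0.105,-0.1875,0],0]
  ]
}}

```text
time: 1.6
tool_pos: [0.3873, 0.2229, 0.2817]
tool_rot: [0.567, -0.424, 0.566, 0.423]
contact_force: [0.8, 0.5, 0.1]
gripper_width: 1.001
```

{"op": "play_rows", "data": {
  "motion": [
    [-1,[0.021,-0.0375,0],0],
    [-1,[0.042,-0.075,0],0],
    [-1,[0.063,-0.1125,0],0],
    [-1,[0.084,-0.15,0],0],
    [-1,[0.105,-0.1875,0],0]
  ]
}}

```text
time: 2.1
tool_pos: [0.4924, 0.0352, 0.2816]
tool_rot: [0.567, -0.424, 0.566, 0.423]
contact_force: [0.7, 0.3, -0.7]
gripper_width: 1.001
```

{"op": "play_rows", "data": {
  "motion": [
    [-1,[0.021,-0.0375,0],0],
    [-1,[0.042,-0.075,0],0],
    [-1,[0.063,-0.1125,0],0],
    [-1,[0.084,-0.15,0],0],
    [-1,[0.084,-0.15,0],0]
  ]
}}

```text
time: 2.6
tool_pos: [0.577, -0.1172, 0.2805]
tool_rot: [0.567, -0.422, 0.568, 0.422]
contact_force: [-0.5, 0.2, -0.9]
gripper_width: 0.999
```

Run:
```python
from h import *
s=state();print(s["time"],s["tool_pos"],s["joint_pos"])
p,d,W=cloud("wrist");cv2.imwrite("pics/wrist1.png",p[:,:,::-1]);np.savez("/tmp/w1.npz",p=p,W=W)
for c in ("driver_mid","cam_top"): print(nets.landmark_of("wrist",c))
```

```text
2.6 [ 0.57700516 -0.11715526  0.28050047] [-3.26098026e-01 -5.71780531e-02  1.64110998e+00 -1.20945247e-03
  1.55800274e+00 -1.60539913e+00]
[{'at': [0.5858, -0.0546, 0.057], 'score': 0.78}, {'at': [0.6874, -0.0592, 0.0687], 'score': 0.58}]
[{'at': [0.4753, -0.2318, 0.0316], 'score': 0.98}]
```

View pics/wrist1.png

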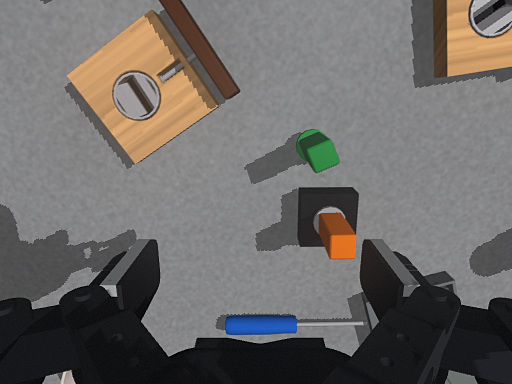

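The wrist picture shows the orange handle at (340,235) in its black rest, the green look-alike at (318,150), and the open rack's disc at (136,95). The gap and bolt are clear there. Now I measure the disc centre, slot angle and handle.

Run:
```python
from h import *
f=np.load("/tmp/w1.npz");p,W=f["p"],f["W"]
hsv=cv2.cvtColor(p,cv2.COLOR_RGB2HSV).astype(int)
x,y,z=W[...,0],W[...,1],W[...,2]; g=np.isfinite(z)
near=lambda a,b,r:g&(np.hypot(x-a,y-b)<r)
m=near(.684,-.06,.06)&(hsv[...,1]>180)&(hsv[...,0]<20)
mt=m&(z>np.nanmax(z[m])-.004);print("top",W[mt].mean(0),rect(W[mt][:,:2]),z[m].max())
mr=near(.684,-.06,.07)&(z>.022)&(z<.034)&(hsv[...,2]<60);print("rest",rect(W[mr][:,:2]))
mb=near(.476,-.234,.085)&(z>.025)&(z<.034); print("board",rect(W[mb][:,:2]),np.median(z[mb]))
for sat in (40,60,80):
    md=near(.476,-.234,.034)&(hsv[...,1]<sat); h=cv2.convexHull(W[md][:,:2].astype(np.float32)*1000)
    print("disc",md.sum(),cv2.fitEllipse(h))
c0=(.4755,-.232)
for zt in(.018,.022,.026):
    ms=near(*c0,.026)&(z<zt); P=W[ms][:,:2];
    if len(P)<10: continue
    C=np.cov(P.T);w,v=np.linalg.eigh(C); print(zt,len(P),P.mean(0),np.degrees(np.arctan2(v[1,1],v[0,1])),rect(P))
cv2.imwrite("pics/cropw.png",cv2.resize(p[50:140,90:180,::-1],(540,540),interpolation=cv2.INTER_CUBIC))
```

```text
top [ 0.68189138 -0.06023011  0.10642249] (array([ 0.68200336, -0.06014828]), np.float32(0.0265928), np.float32(-14.626719), np.float32(0.02687608), np.float32(75.373276)) 0.10850935046657839
rest (array([ 0.68286316, -0.06045246]), np.float32(0.070260905), np.float32(-16.43738), np.float32(0.07039168), np.float32(73.5626))
board (array([ 0.47260254, -0.22349539]), np.float32(0.120756246), np.float32(-73.08292), np.float32(0.12034475), np.float32(16.917063)) 0.03048027984598237
disc 1451 ((474.80609130859375, -231.59877014160156), (52.11903381347656, 52.415802001953125), 60.95523452758789)
disc 1580 ((474.58624267578125, -231.88758850097656), (52.35785675048828, 53.19634246826172), 110.74339294433594)
disc 1624 ((474.6339111328125, -231.72036743164062), (52.612552642822266, 53.48141098022461), 119.0027084350586)
0.018 279 [ 0.47357628 -0.2343579 ] -169.13326993619629 (array([ 0.47636307, -0.22875197]), np.float32(0.027320229), np.float32(-81.328575), np.float32(0.048594836), np.float32(8.671503))
0.022 436 [ 0.4741594  -0.23446342] -168.84792672854763 (array([ 0.4761478 , -0.22759618]), np.float32(0.02989865), np.float32(-80.987686), np.float32(0.048590332), np.float32(9.01231))
0.026 648 [ 0.47458612 -0.23383846] -167.4236054694149 (array([ 0.47490143, -0.22991174]), np.float32(0.046708878), np.float32(-39.6668), np.float32(0.04844888), np.float32(50.333183))
```

View pics/cropw.png

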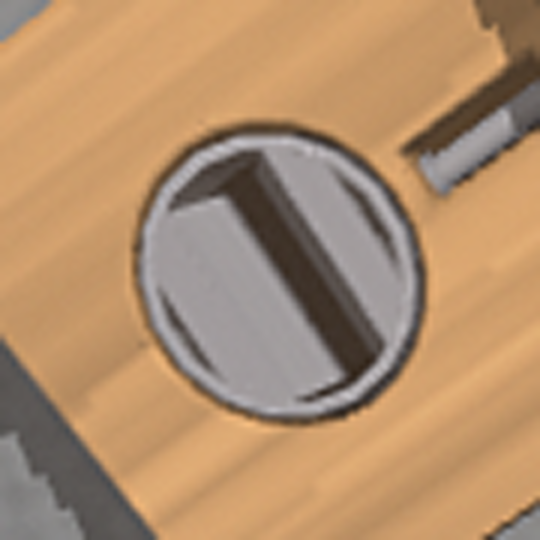

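{"op": "play_rows", "data": {
  "motion": [
    [-1,[0.035,0.019,-0.02],0],
    [-1,[0.07,0.038,-0.05],0],
    [-1,[0.106,0.057,-0.09],0],
    [-1,[0.106,0.057,-0.12],0],
    [-1,[0.106,0.057,-0.12],0]
  ]
}}

```text
time: 3.25
tool_pos: [0.6782, -0.0531, 0.1543]
tool_rot: [0.563, -0.421, 0.568, 0.427]
contact_force: [-0.7, 0.1, -0.5]
gripper_width: 0.998
```

Run:
```python
from h import *
from scipy.spatial.transform import Rotation as R
s=state();M=R.from_quat(s["tool_rot"],scalar_first=True).as_matrix();print(s["tool_pos"],np.degrees(np.arctan2(M[1,2],M[0,2])))
p,d,W=cloud("wrist");cv2.imwrite("pics/wrist2.png",p[:,:,::-1])
hsv=cv2.cvtColor(p,cv2.COLOR_RGB2HSV).astype(int)
z=W[...,2];m=np.isfinite(z)&(hsv[...,1]>180)&(hsv[...,0]<20)
mt=m&(z>np.nanmax(z[m])-.004);print("top",W[mt].mean(0),rect(W[mt][:,:2]),z[m].max())
```

```text
[ 0.67819462 -0.05306153  0.15431948] 73.74970345637968
top [ 0.65704193 -0.06805241  0.23910985] (array([ 0.65694147, -0.06803317]), np.float32(0.00055413396), np.float32(-20.289154), np.float32(0.0023934194), np.float32(69.71091)) 0.24027867015016133
```

View pics/wrist2.png

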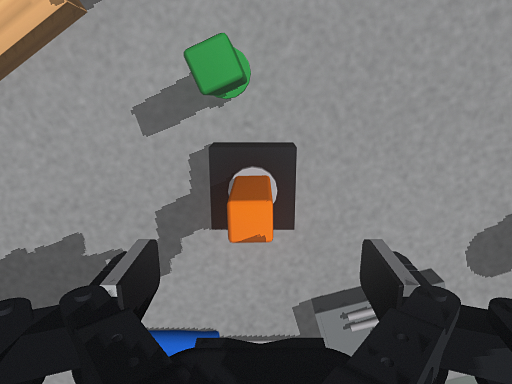

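Run:
```python
from h import *
p,d,W=cloud("wrist");s=state();print(s["tool_pos"])
hsv=cv2.cvtColor(p,cv2.COLOR_RGB2HSV).astype(int)
z=W[...,2];m=np.isfinite(z)&(hsv[...,1]>180)&(hsv[...,0]<20)&(z<.115)
mt=m&(z>.1025);print("top",W[mt].mean(0),rect(W[mt][:,:2]),z[m].max())
mr=np.isfinite(z)&(z>.022)&(z<.034)&(hsv[...,2]<60)&(np.hypot(W[...,0]-.684,W[...,1]+.06)<.06);print("rest",rect(W[mr][:,:2]))
```

```text
[ 0.68100281 -0.05498696  0.16140549]
top [ 0.68186182 -0.06004625  0.10620822] (array([ 0.68246082, -0.06050983]), np.float32(0.027617762), np.float32(-15.7129755), np.float32(0.027501125), np.float32(74.287094)) 0.10868851330617928
rest (array([ 0.68299707, -0.06061583]), np.float32(0.0701575), np.float32(-16.552435), np.float32(0.07002965), np.float32(73.44757))
```

{"op": "play_rows", "data": {
  "motion": [
    [-1,[0.0015,-0.005,0],0],
    [-1,[0.0015,-0.005,-0.03],0],
    [-1,[0.0015,-0.005,-0.065],0],
    [-1,[0.0015,-0.005,-0.1],0],
    [-1,[0.0015,-0.005,-0.1],0]
  ]
}}

```text
time: 3.85
tool_pos: [0.6803, -0.0613, 0.0582]
tool_rot: [0.565, -0.421, 0.568, 0.425]
contact_force: [-0.6, 0.1, -0.7]
gripper_width: 1.001
```

{"op": "play_rows", "data": {
  "motion": [
    [1,[0,0,0],0],
    [1,[0,0,0],0],
    [1,[0,0,0],0],
    [1,[0,0,0],0],
    [1,[0,0,0],0]
  ]
}}

```text
time: 4.35
tool_pos: [0.6849, -0.0614, 0.0639]
tool_rot: [0.567, -0.425, 0.565, 0.422]
contact_force: [-0.4, -0.1, 7.0]
gripper_width: 0.326
```

{"op": "play_rows", "data": {
  "motion": [
    [1,[0,0,0],0],
    [1,[0,0,0],0],
    [1,[0,0,0],0]
  ]
}}

```text
time: 4.65
tool_pos: [0.6849, -0.0614, 0.0639]
tool_rot: [0.567, -0.424, 0.565, 0.422]
contact_force: [0.1, 0.5, 6.1]
gripper_width: 0.317
```

{"op": "play_rows", "data": {
  "motion": [
    [1,[0,0,0.015],0],
    [1,[0,0,0.035],0],
    [1,[0,0,0.06],0],
    [1,[0,0,0.1],0],
    [1,[0,0,0.1],0]
  ]
}}

```text
time: 5.15
tool_pos: [0.6869, -0.0617, 0.1695]
tool_rot: [0.569, -0.427, 0.563, 0.42]
contact_force: [1.1, -0.0, 0.3]
gripper_width: 0.32
```

Run:
```python
from h import *
print(state()["tool_pos"],state()["contact_force"])
p,d,W=cloud("wrist");cv2.imwrite("pics/wrist3.png",p[:,:,::-1])
p,d,W=cloud("scene");s=p
cv2.imwrite("pics/scene3.png",np.hstack([cv2.resize(p[130:260,110:240,::-1],(400,400),interpolation=cv2.INTER_CUBIC)]))
```

```text
[ 0.6869182  -0.06165116  0.16950953] [ 1.08611978 -0.02147337  0.30581043]
```

View pics/scene3.png

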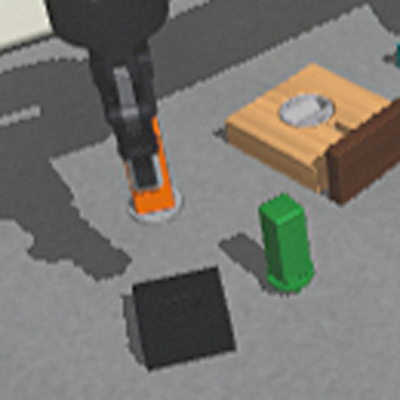

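View pics/wrist3.png

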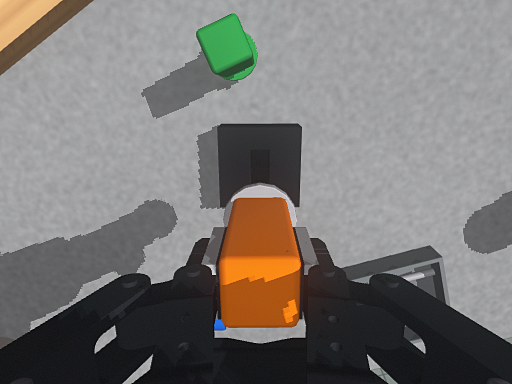

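Run:
```python
from h import *
p=cv2.imread("pics/wrist3.png")[115:215,210:310]
p=cv2.convertScaleAbs(p,alpha=2.5)
cv2.imwrite("pics/pocket.png",cv2.resize(p,(500,500),interpolation=cv2.INTER_CUBIC))
from scipy.spatial.transform import Rotation as R
s=state();M=R.from_quat(s["tool_rot"],scalar_first=True).as_matrix();print(s["tool_pos"],np.degrees(np.arctan2(M[1,2],M[0,2])),M[:,0])
```

```text
[ 0.68397476 -0.06110834  0.16323797] 73.5725992129354 [ 2.83727669e-03 -5.28319049e-04 -9.99995835e-01]
```

View pics/pocket.png

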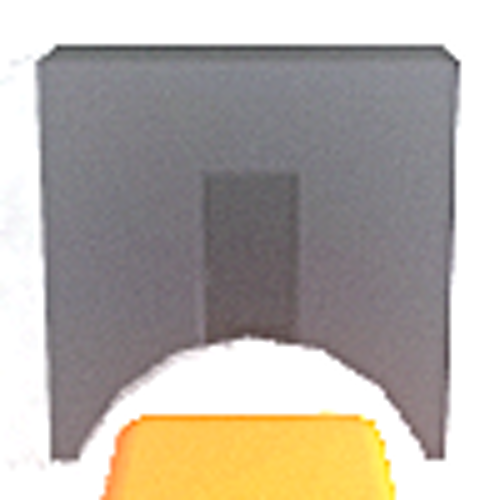

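The lit-up rest pocket runs along the image's vertical, so the blade lies along about −16.5°. I'll carry the driver over the disc and turn it +0.46 rad to match the slot at about 10°.

{"op": "play_rows", "data": {
  "motion": [
    [1,[-0.035,-0.028,0],0.1],
    [1,[-0.07,-0.057,0],0.2],
    [1,[-0.104,-0.085,0],0.3],
    [1,[-0.139,-0.114,0],0.4],
    [1,[-0.174,-0.142,0],0.46]
  ]
}}

```text
time: 5.75
tool_pos: [0.5065, -0.2031, 0.1588]
tool_rot: [0.454, -0.541, 0.454, 0.544]
contact_force: [0.2, -0.8, -1.0]
gripper_width: 0.321
```

{"op": "play_rows", "data": {
  "motion": [
    [1,[-0.034,-0.0285,0],0],
    [1,[-0.034,-0.0285,0],0],
    [1,[-0.034,-0.0285,0],0]
  ]
}}

```text
time: 6.05
tool_pos: [0.4738, -0.2314, 0.1594]
tool_rot: [0.455, -0.54, 0.455, 0.542]
contact_force: [0.2, -0.3, -1.6]
gripper_width: 0.319
```

Run:
```python
from h import *
from scipy.spatial.transform import Rotation as R
p,d,W=cloud("wrist");cv2.imwrite("pics/wrist4.png",p[:,:,::-1])
s=state();M=R.from_quat(s["tool_rot"],scalar_first=True).as_matrix();print(s["tool_pos"],np.degrees(np.arctan2(M[1,2],M[0,2])),M[:,0],s["joint_pos"])
hsv=cv2.cvtColor(p,cv2.COLOR_RGB2HSV).astype(int)
z=W[...,2];m=np.isfinite(z)&(hsv[...,1]>180)&(hsv[...,0]<20)&(z>.08)&(z<.24)
mt=m&(z>np.percentile(z[m],99)-.005);print("top",W[mt].mean(0),rect(W[mt][:,:2]),z[m].max())
p,d,W=cloud("scene");cv2.imwrite("pics/scene4.png",p[:,:,::-1])
```

```text
[ 0.47459572 -0.23104639  0.15986891] 99.8864844332202 [-0.00174942  0.00172368 -0.99999698] [-5.94332184e-01 -1.24391069e-01  1.90692253e+00  4.58518939e-04
  1.36147584e+00 -2.33777746e+00]
top [ 0.47028922 -0.23198433  0.20181644] (array([ 0.47181854, -0.2323714 ]), np.float32(0.02933066), np.float32(-80.01868), np.float32(0.028174609), np.float32(9.981321)) 0.23290166960739112
```

View pics/wrist4.png

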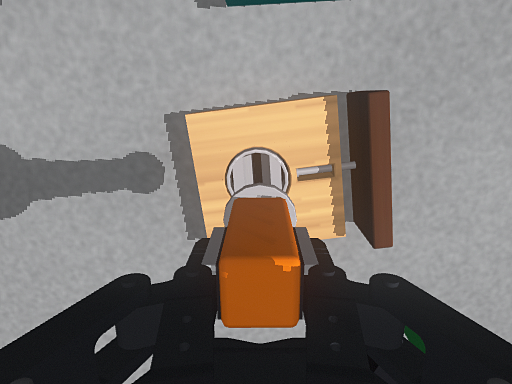

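View pics/scene4.png

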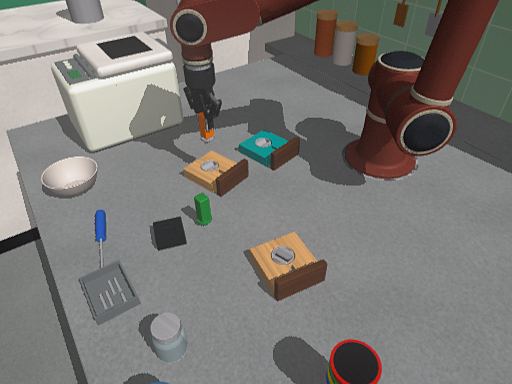

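{"op": "play_rows", "data": {
  "motion": [
    [1,[0.003,0.0005,0],0],
    [1,[0.003,0.0005,-0.035],0],
    [1,[0.003,0.0005,-0.07],0],
    [1,[0.003,0.0005,-0.07],0],
    [1,[0.003,0.0005,-0.07],0]
  ]
}}

```text
time: 6.65
tool_pos: [0.4785, -0.2302, 0.091]
tool_rot: [0.454, -0.541, 0.455, 0.542]
contact_force: [0.3, -0.4, -0.3]
gripper_width: 0.32
```

Run:
```python
from h import *
p,d,W=cloud("wrist");cv2.imwrite("pics/wrist5.png",p[:,:,::-1])
s=state();print(s["tool_pos"],s["contact_force"])
p,d,W=cloud("scene");cv2.imwrite("pics/scene5.png",cv2.resize(p[120:220,160:280,::-1],(720,600),interpolation=cv2.INTER_CUBIC))
```

```text
[ 0.47946309 -0.23105815  0.09259542] [ 0.84111699 -0.20845582 -0.52220781]
```

View pics/wrist5.png

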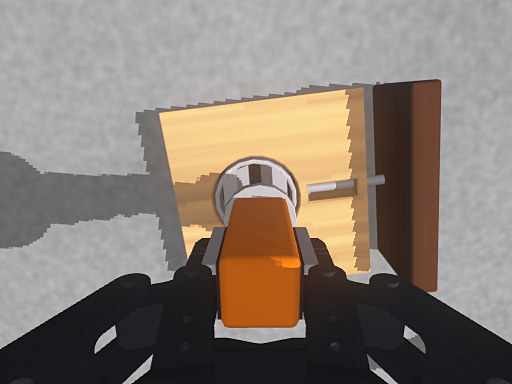

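View pics/scene5.png

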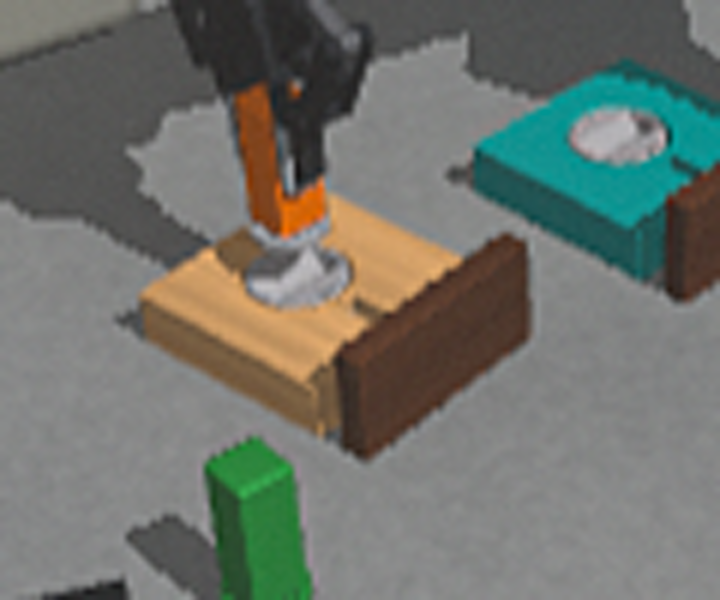

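{"op": "play_rows", "data": {
  "motion": [
    [1,[-0.002,0,-0.008],0],
    [1,[-0.002,0,-0.014],0],
    [1,[-0.002,0,-0.02],0],
    [1,[-0.002,0,-0.02],0]
  ]
}}

```text
time: 7.15
tool_pos: [0.4755, -0.2306, 0.0701]
tool_rot: [0.455, -0.541, 0.455, 0.542]
contact_force: [-0.3, 0.8, -1.7]
gripper_width: 0.321
```

{"op": "play_rows", "data": {
  "motion": [
    [1,[0,0,-0.003],0],
    [1,[0,0,-0.005],0],
    [1,[0,0,-0.007],0],
    [1,[0,0,-0.007],0]
  ]
}}

```text
time: 7.55
tool_pos: [0.4767, -0.2316, 0.0645]
tool_rot: [-0.455, 0.542, -0.455, -0.541]
contact_force: [1.2, -2.0, -1.9]
gripper_width: 0.323
```

{"op": "play_rows", "data": {
  "motion": [
    [1,[0,0,-0.001],0],
    [1,[0,0,-0.002],0],
    [1,[0,0,-0.002],0]
  ]
}}

```text
time: 7.85
tool_pos: [0.4768, -0.2316, 0.0638]
tool_rot: [-0.455, 0.542, -0.455, -0.541]
contact_force: [-1.6, -1.0, 6.1]
gripper_width: 0.32
```

Run:
```python
from h import *
p,d,W=cloud("wrist");cv2.imwrite("pics/wrist6.png",p[:,:,::-1])
s=state();print(s["tool_pos"],s["contact_force"],s["ft_torque"],s["joint_pos"])
p,d,W=cloud("scene");cv2.imwrite("pics/scene6.png",cv2.resize(p[120:220,160:280,::-1],(720,600),interpolation=cv2.INTER_CUBIC))
print(nets.landmark_of("scene","driver_mid"))
```

```text
[ 0.47682691 -0.23160537  0.06377512] [-1.55412142 -1.10695533  6.30699149] [-0.18834151  0.33231779  0.00997406] [-5.92352585e-01 -6.33326388e-03  1.96850558e+00 -4.93120472e-04
  1.17826794e+00 -2.33629052e+00]
[{'at': [0.5857, -0.0525, 0.0566], 'score': 0.84}]
```

View pics/scene6.png

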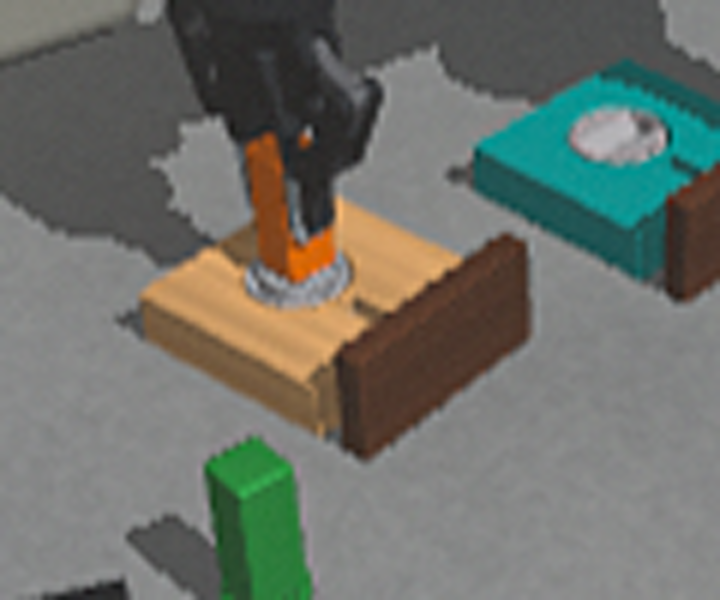

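The collar sits on the disc: z 0.0638 with 6 N upward. Turning clockwise in stages now.

{"op": "play_rows", "data": {
  "motion": [
    [1,[0,0,0],-0.1],
    [1,[0,0,0],-0.2],
    [1,[0,0,0],-0.3],
    [1,[0,0,0],-0.4],
    [1,[0,0,0],-0.5]
  ]
}}

```text
time: 8.5
tool_pos: [0.4767, -0.233, 0.0638]
tool_rot: [0.575, -0.412, 0.576, 0.41]
contact_force: [-1.8, -4.1, 3.3]
gripper_width: 0.321
```

Run:
```python
from h import *
s=state();print(s["tool_pos"],s["contact_force"],s["ft_torque"],s["joint_pos"])
```

```text
[ 0.47668356 -0.23296739  0.06382282] [-1.7987125  -4.05555108  3.27410963] [-1.03042506  0.42383266  0.14368655] [-0.59310783 -0.00619356  1.96828102 -0.00364435  1.17656792 -1.83260365]
```

{"op": "play_rows", "data": {
  "motion": [
    [1,[0,0,0],-0.1],
    [1,[0,0,0],-0.2],
    [1,[0,0,0],-0.3],
    [1,[0,0,0],-0.4],
    [1,[0,0,0],-0.5]
  ]
}}

```text
time: 9.0
tool_pos: [0.4764, -0.2332, 0.0638]
tool_rot: [0.658, -0.258, 0.66, 0.254]
contact_force: [-2.9, -6.0, 3.9]
gripper_width: 0.319
```

Run:
```python
from h import *
from scipy.spatial.transform import Rotation as R
s=state();M=R.from_quat(s["tool_rot"],scalar_first=True).as_matrix();print(s["tool_pos"],np.degrees(np.arctan2(M[1,2],M[0,2])),s["contact_force"],s["ft_torque"])
p,d,W=cloud("top");cv2.imwrite("pics/top7.png",cv2.resize(p[150:250,290:410,::-1],(720,600),interpolation=cv2.INTER_CUBIC))
p,d,W=cloud("wrist");cv2.imwrite("pics/wrist7.png",p[:,:,::-1])
```

```text
[ 0.47636754 -0.23323444  0.06383199] 42.45457695231382 [-2.87119649 -5.96616513  3.91904886] [-1.14269451  0.68350792  0.16857787]
```

View pics/wrist7.png

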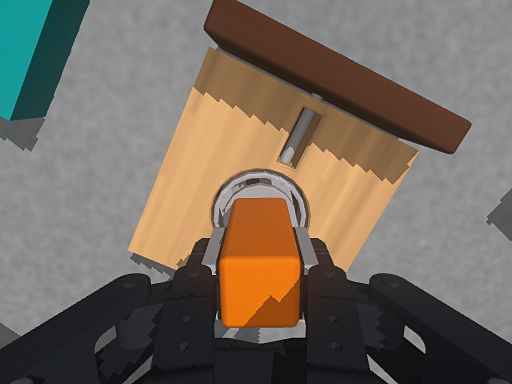

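{"op": "play_rows", "data": {
  "motion": [
    [1,[0,0,0],-0.06],
    [1,[0,0,0],-0.12],
    [1,[0,0,0],-0.16],
    [1,[0,0,0],-0.16]
  ]
}}

```text
time: 9.5
tool_pos: [0.4763, -0.2332, 0.0638]
tool_rot: [0.676, -0.205, 0.678, 0.202]
contact_force: [-3.8, -5.7, 4.6]
gripper_width: 0.321
```

Run:
```python
from h import *
from scipy.spatial.transform import Rotation as R
s=state();M=R.from_quat(s["tool_rot"],scalar_first=True).as_matrix();print(s["tool_pos"],np.degrees(np.arctan2(M[1,2],M[0,2])),s["contact_force"],s["ft_torque"])
p,d,W=cloud("wrist");cv2.imwrite("pics/wrist8.png",p[:,:,::-1])
x,y,z=W[...,0],W[...,1],W[...,2]; n=np.array([-np.sin(np.radians(17)),np.cos(np.radians(17))])
P=np.stack([x-.4748,y+.2318],-1)@n; T=np.stack([x-.4748,y+.2318],-1)@np.array([n[1],-n[0]])
m=np.isfinite(z)&(z>.057)&(z<.066)&(P>.05)&(P<.12)&(abs(T)<.07); print("panel top P",np.percentile(P[m],[1,50,99]))
b=np.isfinite(z)&(z>.026)&(z<.033)&(abs(T)<.07)&(abs(P)<.1); print("board",np.percentile(P[b],[0.2,99.8]))
```

```text
[ 0.4762802  -0.23321974  0.06384167] 33.47507917112763 [-3.79633097 -5.70904351  4.58294123] [-1.18084738  0.77348047  0.17755516]
panel top P [0.06956183 0.07742201 0.08521451]
board [-0.05005455  0.06943855]
```

View pics/wrist8.png

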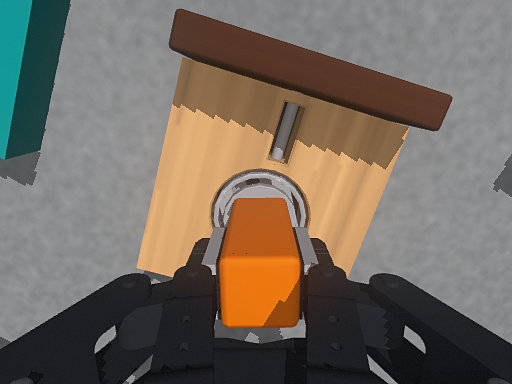

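{"op": "play_rows", "data": {
  "motion": [
    [1,[0,0,0],-0.05],
    [1,[0,0,0],-0.1],
    [1,[0,0,0],-0.1],
    [1,[0,0,0],-0.1]
  ]
}}

```text
time: 9.95
tool_pos: [0.4761, -0.2333, 0.0638]
tool_rot: [0.686, -0.172, 0.687, 0.168]
contact_force: [-3.7, -5.7, 5.2]
gripper_width: 0.315
```

Run:
```python
from h import *
from scipy.spatial.transform import Rotation as R
s=state();M=R.from_quat(s["tool_rot"],scalar_first=True).as_matrix();print(s["tool_pos"],np.degrees(np.arctan2(M[1,2],M[0,2])),s["contact_force"],s["ft_torque"])
p,d,W=cloud("wrist")
x,y,z=W[...,0],W[...,1],W[...,2]; n=np.array([-np.sin(np.radians(17)),np.cos(np.radians(17))])
P=np.stack([x-.4748,y+.2318],-1)@n; T=np.stack([x-.4748,y+.2318],-1)@np.array([n[1],-n[0]])
m=np.isfinite(z)&(z>.057)&(z<.066)&(P>.05)&(P<.12)&(abs(T)<.07); print("panel top P",np.percentile(P[m],[1,50,99]))
b=np.isfinite(z)&(z>.026)&(z<.033)&(abs(T)<.07)&(abs(P)<.1); print("board",np.percentile(P[b],[0.2,99.8]))
```

```text
[ 0.47605992 -0.23325278  0.06380502] 27.81155453426367 [-3.74592067 -5.70627418  5.18666856] [-1.11589999  0.88368492  0.31166694]
panel top P [0.06894913 0.07681986 0.08459279]
board [-0.04897587  0.06871641]
```

Yaw torque rose to 0.31 N m at the stop, and the panel face meets the board edge. I'll relax the twist within the play, then open.

{"op": "play_rows", "data": {
  "motion": [
    [1,[0,0,0],0.05],
    [1,[0,0,0],0.08],
    [1,[0,0,0],0.08]
  ]
}}

```text
time: 10.3
tool_pos: [0.4763, -0.2332, 0.0638]
tool_rot: [0.678, -0.199, 0.68, 0.196]
contact_force: [-3.4, -5.5, 3.9]
gripper_width: 0.322
```

{"op": "play_rows", "data": {
  "motion": [
    [0,[0,0,0],0],
    [0,[0,0,0],0],
    [-1,[0,0,0],0],
    [-1,[0,0,0],0],
    [-1,[0,0,0],0]
  ]
}}

```text
time: 10.8
tool_pos: [0.4762, -0.2308, 0.0621]
tool_rot: [0.679, -0.197, 0.679, 0.197]
contact_force: [0.5, 0.6, -0.5]
gripper_width: 0.976
```

{"op": "play_rows", "data": {
  "motion": [
    [-1,[0,0,0],0],
    [-1,[0,0,0],0],
    [-1,[0,0,0],0]
  ]
}}

```text
time: 11.1
tool_pos: [0.4763, -0.231, 0.0623]
tool_rot: [0.679, -0.197, 0.679, 0.197]
contact_force: [0.3, 0.9, 0.9]
gripper_width: 1.0
```

Run:
```python
from h import *
s=state();print(s["tool_pos"],s["contact_force"],s["ft_torque"],s["gripper_width"])
p,d,W=cloud("wrist");cv2.imwrite("pics/wrist9.png",p[:,:,::-1])
```

```text
[ 0.4763074  -0.23101326  0.0622869 ] [0.34290121 0.88500418 0.90588088] [-0.01245958 -0.00434945  0.01776055] 0.9996185928990873
```

View pics/wrist9.png

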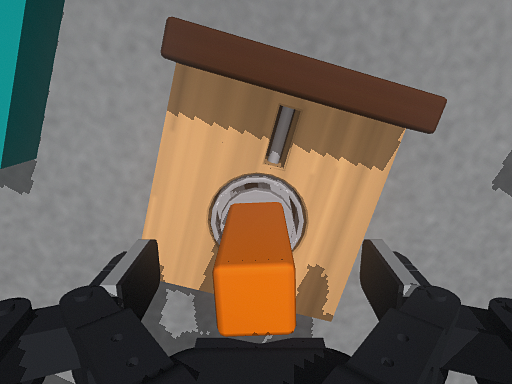

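The picture shows open fingers clear of the handle at (255,270), and no gap at the panel. I'll rise straight up.

{"op": "play_rows", "data": {
  "motion": [
    [-1,[0,0,0.02],0],
    [-1,[0,0,0.05],0],
    [-1,[0,0,0.09],0],
    [-1,[0,0,0.13],0],
    [-1,[0,0,0.16],0]
  ]
}}

```text
time: 11.65
tool_pos: [0.4768, -0.2314, 0.2253]
tool_rot: [0.68, -0.198, 0.678, 0.196]
contact_force: [0.2, -0.7, 1.3]
gripper_width: 0.998
```

{"op": "play_rows", "data": {
  "motion": [
    [-1,[0.04,0.02,0.01],0],
    [-1,[0.08,0.04,0.02],0],
    [-1,[0.12,0.06,0.02],0],
    [-1,[0.12,0.06,0.02],0],
    [-1,[0.12,0.06,0.02],0]
  ]
}}

```text
time: 12.15
tool_pos: [0.5966, -0.1704, 0.2416]
tool_rot: [0.679, -0.197, 0.679, 0.198]
contact_force: [-0.7, -0.7, -0.4]
gripper_width: 0.998
```

Run:
```python
from h import *
for c in("top","scene"):
    p,d,W=cloud(c)
    if c=="top": a=cv2.resize(p[150:240,300:420,::-1],(400,300),interpolation=cv2.INTER_CUBIC); b=cv2.resize(p[145:235,130:250,::-1],(400,300),interpolation=cv2.INTER_CUBIC)
    else: e=cv2.resize(p[130:220,160:280,::-1],(400,300),interpolation=cv2.INTER_CUBIC)
    hsv=cv2.cvtColor(p,cv2.COLOR_RGB2HSV).astype(int); z=W[...,2]
    m=np.isfinite(z)&(hsv[...,1]>180)&(hsv[...,0]<20)&(np.hypot(W[...,0]-.475,W[...,1]+.232)<.04)&(z>.05)
    if m.sum():
        mt=m&(z>z[m].max()-.006);print(c,W[mt].mean(0),rect(W[mt][:,:2]),z[m].max())
    print(nets.landmark_of(c,"driver_mid"))
cv2.imwrite("pics/end.png",np.vstack([np.hstack([a,b]),np.hstack([e,e])])); print(state()["contact_force"],state()["tool_pos"])
p,d,W=cloud("wrist");cv2.imwrite("pics/wrist10.png",p[:,:,::-1])
x,y,z=W[...,0],W[...,1],W[...,2]; n=np.array([-np.sin(np.radians(17)),np.cos(np.radians(17))])
P=np.stack([x-.4748,y+.2318],-1)@n; T=np.stack([x-.4748,y+.2318],-1)@np.array([n[1],-n[0]])
m=np.isfinite(z)&(z>.057)&(z<.066)&(P>.05)&(P<.12)&(abs(T)<.07); print("panel P",np.percentile(P[m],[1,50,99]) if m.sum() else 0)
print(nets.landmark_of("wrist","driver_mid"))
```

```text
[{'at': [0.5895, -0.0543, 0.0559], 'score': 0.73}]
scene [ 0.47731853 -0.2287322   0.10496908] (array([ 0.47663065, -0.23023825]), np.float32(0.027038708), np.float32(-54.932575), np.float32(0.029361373), np.float32(35.067375)) 0.10745783372020293
[{'at': [0.4714, -0.2343, 0.0721], 'score': 0.78}, {'at': [0.5896, -0.0532, 0.0572], 'score': 0.62}]
[ 0.23915267  0.04018161 -0.10102006] [ 0.59547241 -0.17160981  0.24230305]
panel P [0.06894235 0.07691569 0.08462359]
[{'at': [0.5928, -0.0537, 0.0573], 'score': 0.78}, {'at': [0.4787, -0.2309, 0.0706], 'score': 0.62}]
```

View pics/end.png

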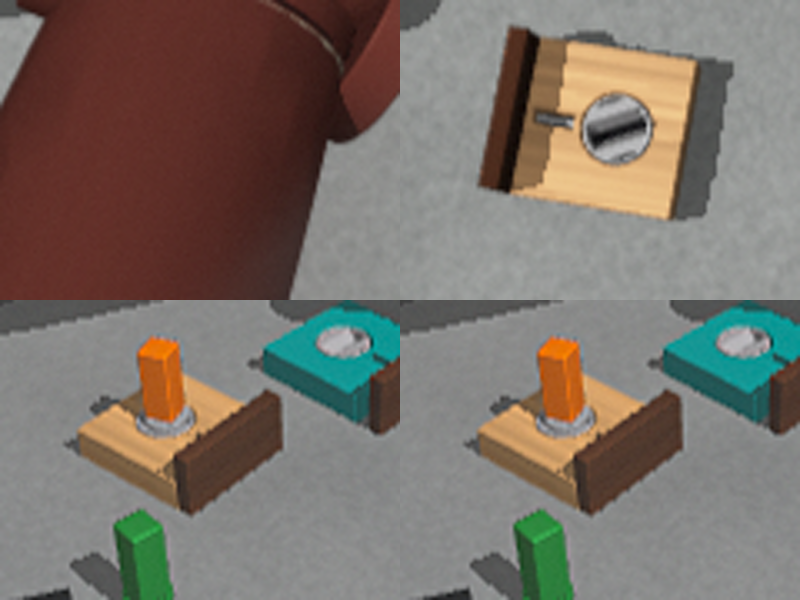

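```bash
python3 -c "
from plant import workorder;print(workorder.job_done())"
```

```text
the job is handed in; nothing more can be done
None
```

The job is handed in at about 12.5 s of the 40 s allowed: the open rack's panel is drawn home and the orange screwdriver stands upright in its disc. The hand-in reports no verdict, so this rests on my own checks.

**What I did:** I lifted the orange driver from its rest and set the blade into the slot of the pale rack at (0.475, −0.232). I turned it about 1.26 rad clockwise until the yaw torque rose from 0.18 to 0.31 N m at the stop. Then I backed off about 0.08 rad within the blade play, opened the fingers and moved clear.

**Last checks:**
- **Panel:** it moved about 15 mm, and its inner face lies at the board's edge within measuring error.
- **Driver:** it looks upright in the scene picture. Handle middle was found at z of about 0.071 m, and the top about 2–4 mm from the disc centre.
- **Other rack:** the slot looks the same as in the first picture, and it was never touched.
- **Robot:** the fingers are clear, with contact force near zero.

**Failed or disagreeing:** the last top picture could not check the driver, because the arm hid that rack. The networks' readings of the handle middle from the scene and wrist cameras differed by about 7 mm, and both are well inside the 18 mm limit.

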